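Free the glued pot from the ratchet clamp and stand it mouth-up

ROBOT

A 6-joint arm with a two-finger parallel gripper is mounted at the origin on the work surface. World frame = base frame: x ahead of the robot, y to its left, z up, the work surface at z = 0. Lengths are in m, angles in rad, forces in N, time in s.
With the tool pointing down it reaches from about 0.3 to 0.875 m from the base axis. Payload 6.4 kg.
Tool frame: the origin (TCP) lies midway between the tips of the shut fingers; the grasp point (between the pads) lies ctrl.grip_depth behind it (ctrl.grip_depth is the distance from the TCP to the grasp point, in m); x points along the fingers, y is the direction in which the jaws open and shut, and the axes are right-handed (so a half turn about x gives the same grasp; the last joint's range is limited). The gripper opens to 85 mm and grips with 20 to 120 N. Pads are 22 mm wide; open, the fingers measure 114 mm over their backs; the gripper's body (76 mm by 85 mm) begins 54 mm behind the grasp point. The pads swing forward as they close: fully open they stand 13 mm farther back than shut.
Start: joints at [0.904, 0.181, 1.607, -0, 1.354, -0.206], TCP at [0.256, 0.515, 0.231] pointing down, gripper open.
Joint ranges: [-2.99, 2.99], [-0.89, 2.07], [0.3, 2.58], [-1.14, 4.28], [0, 2.63], [-3.12, 3.12]. Speed limits (rad/s): [2.57, 2.57, 3.01, 3.14, 3.14, 3.14].

INTERFACE

Orientations are given as a unit quaternion [w, x, y, z].
In Python, from bench import ctrl gives the robot as it stands.
- The arm moves only by the shell command python3 -m creep 'ROWS'. ROWS is text: rows parted by semicolons, each of 7 numbers parted by spaces: the opening, from 0 (shut) to 1 (fully open), then the shift along the tool's x, y, z in cm, then the turn, a rotation vector about the tool's x, y, z in rad. In form: claw x y z ax ay az; .... A call has 1 to 10 rows; each row shifts and turns the pose as measured when the row begins, along the tool's axes as they then stand; what a row does not reach is not made up. A row lasts 1/8 s, in which the tool goes at most 62.5 mm and 10.7 degrees, less where a joint would pass 70% of its speed; a pose out of reach is approached as far as the arm can. A call with a gripper value outside its range is refused whole. The fingers move at their own pace and stop on an object; the grip force is fixed at half the most. Time passes only in rows, so rows that do not move let the fingers close. It gives the time, the measured TCP pose, the force and the opening at its end, in the units of the state.
- ctrl.get_obs(): the state, without advancing time (a new reading comes with each control period).
- ctrl.camera(name): name is "scene" or "top" or "wrist"; returns (picture, depth): 420x560x3 uint8, blue, green, red; 420x560 float32, m along the optical axis (not along the pixel's ray), 0 where there is no reading.
- ctrl.calibration(name): a dict with "mtx" (3x3 intrinsics, pixels), "R" (3x3) and "t" (3): a world point X has camera coordinates R X + t; the wrist camera has in their place "tool_from_camera" (4x4, takes a point from camera to tool coordinates, whose origin is the TCP and whose axes are the tool frame's). Camera axes: x right, y down, z forward; pixel columns grow to the right and rows downward; lengths in m; the calibration is good to about 2 mm. A picture is of the moment at which its call begins: read the wrist's pose just before it. calibration takes no time and is no camera call.
- ctrl.hand_in(): hands the job in, once; it reports no verdict.
Trained networks look in the newest picture that a camera, given by its name, has taken for a name from the list of things; names that differ only in an ending like _2 or _b are one class to them, and where a whole thing is asked for, a point or a joint stands for the part that bears it (a point fixed in the world has none). Each returns a list of dicts, best first, with "confidence" (0 to 1); they miss things now and then, are a little off and sometimes report something else, mostly with a low value. They report only what shows in the picture. A call takes as long as a camera call. They do not tell look-alikes from the thing itself.
- ctrl.find_in(query, camera): "rect" ([left, top, right, bottom] in pixels, round what is visible of it).
The state is a dict: "time_s": time; "q": joint angles; "dq": joint speeds; "joint_efforts": joint torques, N m; "eef_pos": TCP position; "eef_rot": TCP orientation; "wrist_force": force on the tool from outside, world axes, zero at the start; "torque": the same for the moment, N m; "opening": opening from 0.0 (shut) to 1.0 (fully open).
Only numpy, scipy, OpenCV 4.12 (cv2) and the standard library are available. Lean on these libraries where they do the work, as an engineer would, in place of code of your own. Each camera call takes 0.05 s, during which the arm holds its last target.

TASK

The glue on the wooden brush pot has set: press the clamp's orange pawl tail so that the jaw springs fully back, and only then take the pot, which is clamped mouth-down, out of the clamp. Turn it over and set it down gently, without dropping it, so that it stands mouth-up, wholly on the round cork mat. Leave the varnish bottle, the wooden spool and the bridge block where they are.

Things in the scene. Friction and masses are not known exactly. Their poses are not given: they have to be found in the camera images.
- clamp: fixed green ratchet clamp on an 8 mm steel bed. Origin: on the table, below the pot's middle; y is the clamping line. Fixed jaw at y 30 to 58 mm, moving jaw at y -30 to -52 mm (both 44 mm wide, top 48 mm above the table), ratchet wheel between cheeks at y -95 to -175 mm (top 68 mm), pawl above it. Bed 90 mm wide at the pot, else 50, ends at y = 60 and -235. Both x sides of the pot are free
- jaw (a joint): travel (m) of the moving jaw along the clamp's -y: 0 clamped on the pot (squeeze about 10 N), 0.028 fully back. A spring drives it back by itself within a second while the pawl is held off the wheel, and it then stays back; letting the pawl drop early catches the wheel part-way
- pawl (a joint): pawl angle (rad): 0 engaged, pulled there by its spring; pressing its tail down raises it. The nose clears the teeth from about 0.1; stop at 0.35. Pressing takes about 3 to 10 N
- pawl_pad (a point): middle of the upper face of the orange pawl tail, a pad 30 mm (clamp x) by 26 mm (clamp y), 80 mm above the table and 194 mm from the clamp's origin towards its -y when engaged. Press straight down: 3 to 5 mm frees the wheel, 11 mm meets the stop. Axes: the clamp's, when engaged
- pot: loose 8-sided wooden pot, 60 mm across flats, 80 mm tall, walls 6 mm, facets 25 mm wide, about 0.16 kg; red round foot (54 mm) 3 mm proud. Origin: centre of the mouth; z runs from mouth to foot (foot at 80 mm, middle at 40), so it points up at the start, standing mouth-down on the clamp bed, and down when mouth-up. Flats face +-x, +-y (the clamp's at the start) and diagonals
- mat: fixed round cork mat, 160 mm across, 3 mm thick. Origin: centre of its underside, on the table top
- varnish: loose bystander: amber varnish bottle, 44 mm across, 95 mm tall, upright; origin at the centre of its underside
- spool: loose bystander: light turned wooden spool, 38 mm across, 82 mm tall, upright; origin at the centre of its underside
- bridge_block: loose bystander: brown wooden block 50 x 42 x 30 mm with a thin light rib on top, 42 mm tall in all; origin at the centre of its underside
Mind the look-alikes: they are no part of the job. What is shaped like the pot but pink is not meant. Of the things that look like the mat, take the one that is farthest from the robot's base at the start.

How it is judged:
By the outcome, as a careful person would: the job done as asked, in the order asked, and still so for the second after the job is handed in, with the robot touching nothing.
It also fails if it takes over 72 s, if anything falls off the work surface, if the arm or the gripper's body presses on something with over 40 N, if the wrist force passes 120 N, or if a joint passes its speed limit or range.

## Working session

There is one attempt and no reset: what is moved stays moved. The work goes in short steps, Python scripts to look and compute and a shell command to move; the robot and the scene stay as the last step left them, time stands still between calls to the robot, and variables do not carry over. Pictures are saved under pics/ and viewed, and the job is handed in when it is done.

```bash
ls; mkdir -p pics
cat > h.py <<'E'
import numpy as np, cv2
from bench import ctrl
def deproj(name,depth,us,vs,eef=None):
    c=ctrl.calibration(name);K=np.array(c["mtx"])
    us=np.asarray(us,float);vs=np.asarray(vs,float)
    d=depth[vs.astype(int),us.astype(int)]
    P=np.stack([(us-K[0,2])/K[0,0]*d,(vs-K[1,2])/K[1,1]*d,d],-1)
    if name=="wrist":
        T=np.array(c["tool_from_camera"]);P=P@T[:3,:3].T+T[:3,3]
        p,q=eef; from scipy.spatial.transform import Rotation as Ro
        return P@Ro.from_quat(np.roll(q,-1)).as_matrix().T+np.array(p)
    R=np.array(c["R"]);t=np.array(c["t"])
    return (P-t)@R
def cloud(name,depth,eef=None):
    v,u=np.mgrid[0:depth.shape[0],0:depth.shape[1]]
    P=deproj(name,depth,u.ravel(),v.ravel(),eef).reshape(depth.shape+(3,))
    P[depth==0]=np.nan
    return P
E
python3 - <<'E'
from h import *
o=ctrl.get_obs();print(o,ctrl.grip_depth)
for n in ["scene","top"]:
    im,d=ctrl.camera(n);cv2.imwrite(f"pics/{n}0.png",im);np.savez(f"{n}0.npz",im=im,d=d)
    for q in ["clamp","pawl_pad","pot","mat","varnish","spool","bridge_block"]:
        for r in ctrl.find_in(q,n)[:4]: print(n,q,np.round(r["rect"]),round(r["confidence"],2))
print(ctrl.get_obs()["time_s"])
E
```

```text
pics
{'time_s': 0.0, 'q': array([ 9.03676498e-01,  1.81537477e-01,  1.60801059e+00,  1.27342870e-05,
        1.35378474e+00, -2.06277455e-01]), 'dq': array([ 0.00021874, -0.00063345, -0.00136715,  0.00039017,  0.00107109,
        0.00128592]), 'joint_efforts': array([ 1.32230474e-05, -4.44866395e+01, -3.51346529e+01, -1.37890111e-04,
        8.94324883e-03,  1.79540862e-06]), 'eef_pos': array([0.25532674, 0.51459046, 0.2303849 ]), 'eef_rot': array([ 0.68815347,  0.16093967,  0.68868187, -0.16205095]), 'wrist_force': array([ 0.45649099, -0.18981592,  0.02570663]), 'torque': array([-0.03757757, -0.01405206, -0.0220808 ]), 'opening': 0.9967227770279935} 0.0187
scene clamp [271. 221. 408. 293.] 0.97
scene pawl_pad [291. 217. 328. 237.] 0.67
scene pot [423. 260. 464. 300.] 0.75
scene pot [360. 234. 394. 277.] 0.62
scene mat [237. 172. 298. 215.] 0.95
scene mat [319. 185. 381. 238.] 0.86
scene varnish [231. 274. 254. 310.] 0.85
scene spool [318. 322. 340. 357.] 0.61
scene spool [289. 218. 328. 239.] 0.57
scene bridge_block [175. 230. 202. 254.] 0.7
top clamp [144. 196. 278. 260.] 0.73
top clamp [156. 123. 175. 146.] 0.6
top pawl_pad [224. 200. 262. 217.] 0.74
top pot [156. 214. 191. 247.] 0.98
top pot [ 90. 230. 130. 262.] 0.75
top mat [294. 215. 362. 286.] 0.74
top mat [204. 256. 276. 326.] 0.62
top varnish [248. 115. 267. 138.] 0.57
top spool [154. 124. 176. 147.] 0.85
top bridge_block [330. 131. 357. 155.] 0.62
0.8
```

View pics/scene0.png

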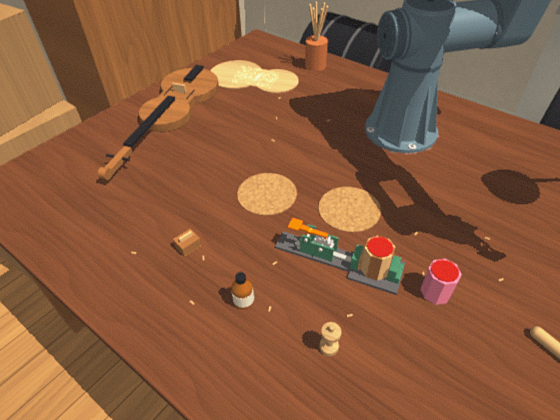

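View pics/top0.png

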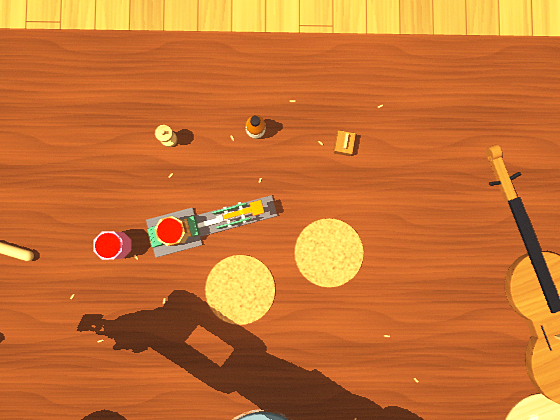

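Run:
```python
from h import *
z=np.load("top0.npz");im,d=z["im"],z["d"];P=cloud("top",d);np.save("P.npy",P)
def rc(r):
    l,t,R,b=r;return P[t:b,l:R].reshape(-1,3)
for n,r,zl,zh in [("pot",(150,208,197,253),.075,.1),("pink",(85,225,135,267),.07,.1),("mat1",(290,210,366,290),.001,.006),("mat2",(200,252,280,330),.001,.006),("varn",(244,110,272,142),.04,.1),("spool",(150,120,180,150),.06,.1),("bb",(326,127,361,159),.02,.05),("pad",(220,196,266,222),.072,.09)]:
    q=rc(r);q=q[(q[:,2]>zl)&(q[:,2]<zh)]
    c,rad=cv2.minEnclosingCircle(q[:,:2].astype(np.float32))
    print(n,len(q),np.median(q,0).round(4),q.mean(0).round(4),np.round(c,4),round(rad,4), q[:,2].max().round(4), np.hypot(*c))
# clamp green mask
l,t,R,b=140,190,285,265
hsv=cv2.cvtColor(im,cv2.COLOR_BGR2HSV)
m=np.zeros(d.shape,bool);m[t:b,l:R]=True
g=m&(hsv[...,0]>40)&(hsv[...,0]<90)&(hsv[...,1]>80)&(P[...,2]>.02)
q=P[g];print("green",len(q),cv2.minAreaRect((q[:,:2]*1000).astype(np.float32)))
bed=m&(P[...,2]>.005)&(P[...,2]<.012);q=P[bed];print("bed",len(q),cv2.minAreaRect((q[:,:2]*1000).astype(np.float32)))
o=m&(hsv[...,0]>5)&(hsv[...,0]<20)&(hsv[...,1]>180)&(P[...,2]>.06);q=P[o];print("or",len(q),q.mean(0),cv2.minAreaRect((q[:,:2]*1000).astype(np.float32)))
cv2.imwrite("pics/topz.png",cv2.resize(im[100:340,80:380],(800,640))[:600])
```

```text
pot 668 [0.5197 0.1999 0.0872] [0.5189 0.2001 0.0869] [0.5197 0.201 ] 0.0324 0.093 0.5572022704443558
pink 668 [0.4873 0.3329 0.0791] [0.4878 0.3334 0.0789] [0.488  0.3346] 0.0324 0.0854 0.5916974221714499
mat1 3236 [ 0.4728 -0.1512  0.0029] [ 0.4745 -0.1515  0.003 ] [ 0.479  -0.1506] 0.124 0.006 0.502158790488193
mat2 3398 [0.385  0.0532 0.0029] [0.3854 0.0537 0.003 ] [0.3854 0.0532] 0.1254 0.006 0.38902294016248656
varn 323 [0.7527 0.0189 0.0671] [0.7541 0.0187 0.0703] [0.759  0.0189] 0.0224 0.0989 0.7591901345787312
spool 233 [0.7344 0.2202 0.0685] [0.7349 0.2207 0.0691] [0.7355 0.2213] 0.0192 0.0837 0.7680656956477276
bb 407 [ 0.726  -0.186   0.0298] [ 0.726  -0.1871  0.0305] [ 0.7272 -0.1876] 0.0315 0.0472 0.7510498961128039
pad 274 [0.5645 0.0223 0.0781] [0.5659 0.0298 0.0776] [0.5605 0.0434] 0.0451 0.0842 0.5621743831137473
green 458 ((534.01904296875, 145.6721649169922), (43.787715911865234, 231.79522705078125), 15.292366027832031)
bed 1538 ((529.685546875, 120.32135009765625), (171.6903533935547, 323.9536437988281), 0.4009046256542206)
or 95 [0.52733602 0.16238794 0.08035991] ((541.5082397460938, 115.68716430664062), (57.713951110839844, 235.26226806640625), 15.419798851013184)
```

View pics/topz.png

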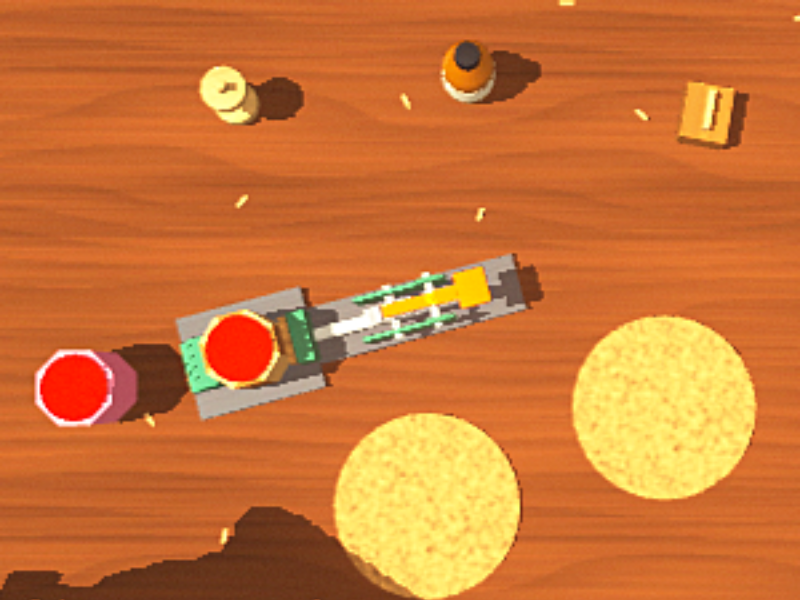

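Run:
```python
from h import *
from scipy.spatial.transform import Rotation as Ro
z=np.load("top0.npz");im,d=z["im"],z["d"];P=cloud("top",d)
for (u,v) in [(170,230),(257,208),(250,209),(240,211),(205,222),(265,206)]: print(u,v,im[v,u],P[v,u].round(4))
b=im[195:222,220:285].astype(int);m=(b[...,2]>200)&(b[...,1]>120)&(b[...,1]<210)&(b[...,0]<60)
vv,uu=np.nonzero(m);q=P[195:222,220:285][m];
k=(uu+220)>=250;print("pad",k.sum(),q[k].mean(0),cv2.minAreaRect((q[k][:,:2]*1000).astype(np.float32)))
# pot red foot
b=im[205:255,150:200].astype(int);m=(b[...,2]>200)&(b[...,1]<60)
q=P[205:255,150:200][m];print("foot",q.mean(0),cv2.minEnclosingCircle((q[:,:2]*1000).astype(np.float32)))
# bed colour gray
b=im.astype(int);m=np.zeros(d.shape,bool);m[190:265,140:290]=1
g=m&(abs(b[...,0]-b[...,2])<40)&(P[...,2]<.013)&(P[...,2]>.003);g=cv2.morphologyEx(g.astype(np.uint8),cv2.MORPH_OPEN,np.ones((2,2)))>0
q=P[g];print(g.sum(),cv2.minAreaRect((q[:,:2]*1000).astype(np.float32)))
a=P[210:285,280:375];b=im[210:285,280:375].astype(int)
for n,(l,t,r,bb) in dict(far=(285,208,375,295),near=(195,248,285,335)).items():
    b=im[t:bb,l:r].astype(int);m=(b[...,1]>140);q=P[t:bb,l:r][m];print(n,cv2.minEnclosingCircle((q[:,:2]*1000).astype(np.float32)),q[:,2].mean())
o=ctrl.get_obs();print(Ro.from_quat(np.roll(o["eef_rot"],-1)).as_matrix().round(3))
print([ (n,-np.array(ctrl.calibration(n)["R"]).T@np.array(ctrl.calibration(n)["t"])) for n in ("top","scene")])
```

```text
170 230 [  0  37 255] [0.5199 0.2002 0.0845]
257 208 [  0 204 255] [0.5684 0.0136 0.0826]
250 209 [  0 204 255] [0.5666 0.0289 0.0771]
240 211 [  0 243 255] [0.5622 0.0507 0.0751]
205 222 [255 255 255] [0.5404 0.133  0.0202]
265 206 [169 183 202] [ 0.5788 -0.004   0.0074]
pad 98 [0.5719104  0.01250971 0.07645938] ((576.5601806640625, -0.97381591796875), (30.385772705078125, 64.46187591552734), 22.4460506439209)
foot [nan nan nan] ((518.97021484375, 201.54495239257812), 26.836755752563477)
1310 ((nan, nan), (0.0, 0.0), 0.0)
far ((472.3285827636719, -152.9717559814453), 81.18782806396484) nan
near ((386.1573486328125, 53.99996566772461), 80.63256072998047) nan
[[ 0.     0.445  0.896]
 [ 0.     0.896 -0.445]
 [-1.     0.    -0.   ]]
[('top', array([ 4.87978952e-01, -3.08343122e-04,  1.16284661e+00])), ('scene', array([1.09039373, 0.39582046, 0.80169449]))]
```

```bash
cat >> h.py <<'E'
from scipy.spatial.transform import Rotation as Ro
def pose():
    o=ctrl.get_obs();return np.array(o["eef_pos"]),Ro.from_quat(np.roll(o["eef_rot"],-1)),o
A=np.radians(15.2)
CX=np.array([np.cos(A),np.sin(A),0]);CY=np.array([-np.sin(A),np.cos(A),0])
def tgt(phi,az):
    """tool y horizontal at azimuth az(deg); tool body leaning by phi deg: phi>0 => body toward +perp (az+90)"""
    a=np.radians(az);y=np.array([np.cos(a),np.sin(a),0]);p=np.array([-np.sin(a),np.cos(a),0])
    f=np.radians(phi);x=-(np.sin(f)*p+np.cos(f)*np.array([0,0,1]))
    return Ro.from_matrix(np.stack([x,y,np.cross(x,y)],1))
def go(pos,R=None,gd=0):
    """shift to bring point gd m behind TCP (for target orientation) to pos"""
    p,r,o=pose();R=R or r
    tp=np.array(pos)+R.apply([gd,0,0])
    s=r.inv().apply(tp-p)*100
    print("t",round(o["time_s"],2),"p",p.round(4),"q",o["q"].round(2),"op",round(o["opening"],3),"F",o["wrist_force"].round(1))
    print("shift cm",s.round(2),"|",np.linalg.norm(s).round(2),"rot",(r.inv()*R).as_rotvec().round(3),"world d",(tp-p).round(4))
E
python3 -m creep '0 0 -3.09 5.05 0 0 0;0 0 -3.09 5.05 0 0 0;0 0 -3.09 5.05 0 0 0;0 0 -3.09 5.05 0 0 0;0 0 -3.09 5.05 0 0 0;0 0 -3.09 5.05 0 0 0;0 0 -3.09 5.05 0 0 0;0 0 -3.09 5.05 0 0 0;0 0 -3.09 5.05 0 0 0;0 0 -3.09 5.05 0 0 0'
python3 -c "
from h import *
go([.570,.0135,.1],tgt(0,15.2))"
```

```text
time_s: 2.05
eef_pos: [0.5805, 0.0032, 0.2337]
eef_rot: [0.691, 0.16, 0.687, -0.157]
wrist_force: [0.4, 1.9, 0.6]
opening: -0.001
t 2.05 p [0.5805 0.0032 0.2337] q [-0.2   0.19  1.6   0.    1.35 -1.32] op -0.001 F [0.4 1.9 0.6]
shift cm [13.36  0.39 -1.46] | 13.45 rot [ 0.853  0.002 -0.008] world d [-0.0105  0.0103 -0.1337]
```

```bash
python3 -m creep '0 2.4 0 0 0.171 0 0;0 2.4 0 0 0.171 0 0;0 2.4 0 0 0.171 0 0;0 2.4 0 0 0.171 0 0;0 2.4 0 0 0.171 0 0'
python3 -c "
from h import *
go([.570,.0135,.085],tgt(0,15.2))
p,r,o=pose()
im,d=ctrl.camera('wrist');cv2.imwrite('pics/w1.png',im)
P=cloud('wrist',d,(o['eef_pos'],o['eef_rot']))
b=im.astype(int);m=(b[...,2]>180)&(b[...,1]>80)&(b[...,1]<210)&(b[...,0]<60)&(P[...,2]>.06)&(P[...,2]<.1)
print(m.sum(),P[m].mean(0))
im,d=ctrl.camera('scene');cv2.imwrite('pics/s1.png',im[130:330,180:480].repeat(2,0).repeat(2,1))"
```

```text
time_s: 2.68
eef_pos: [0.5862, -0.0032, 0.1128]
eef_rot: [0.558, 0.443, 0.55, -0.436]
wrist_force: [0.6, 0.0, -0.6]
opening: 0.0
t 2.67 p [ 0.5862 -0.0032  0.1128] q [-0.21  0.33  1.68  0.    1.12 -0.44] op 0.0 F [ 0.6  0.  -0.6]
shift cm [ 2.76 -1.23 -2.  ] | 3.62 rot [-0.036  0.002 -0.014] world d [-0.0162  0.0167 -0.0278]
693 [0.71833691 0.02642378 0.06905619]
```

View pics/w1.png

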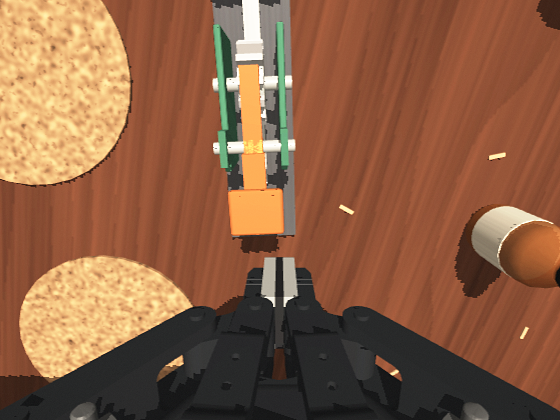

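View pics/s1.png

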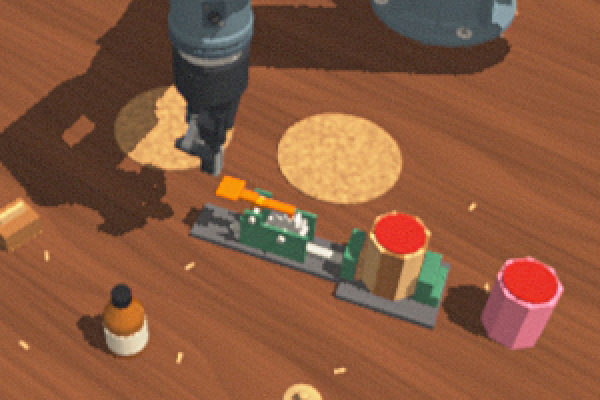

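```bash
python3 -c "
from h import *
p,r,o=pose()
im,d=ctrl.camera('wrist')
P=cloud('wrist',d,(o['eef_pos'],o['eef_rot']))
b=im.astype(int);m=(b[...,2]>180)&(b[...,1]>80)&(b[...,1]<210)&(b[...,0]<90);m[:188]=0;m[240:]=0;m[:,:220]=0;m[:,295:]=0
q=P[m];print(m.sum(),np.nanmean(q,0),np.nanstd(q,0),o['dq'].round(3))
go([.570,.0135,.086],tgt(0,15.2))"
```

```text
2531 [0.56859271 0.01382789 0.07991948] [0.00844089 0.00770829 0.00580304] [ 0.002 -0.038 -0.036  0.     0.038 -0.148]
t 2.83 p [ 0.585  -0.0029  0.1123] q [-0.21  0.33  1.68  0.    1.12 -0.45] op 0.003 F [-0.7  0.1 -0.1]
shift cm [ 2.61 -1.1  -1.95] | 3.44 rot [-0.027  0.001 -0.011] world d [-0.015   0.0164 -0.0263]
```

Pad found at (0.569, 0.014, 0.080), agreeing with the top camera. Moving above it.

```bash
python3 -m creep '0 0 -0.55 -1 -0.013 0 -0.005;0 0.8 -0.55 -1 -0.013 0 -0.005;0 1.0 0 0 0 0 0;0 0 0 0 0 0 0'
python3 -c "
from h import *
go([.5695,.0137,.076],tgt(0,15.2))"
```

```text
time_s: 3.32
eef_pos: [0.5702, 0.0152, 0.0965]
eef_rot: [0.565, 0.428, 0.562, -0.426]
wrist_force: [-0.2, -0.9, -0.4]
opening: 0.004
t 3.33 p [0.5702 0.0152 0.0965] q [-0.18  0.32  1.73 -0.    1.09 -0.45] op 0.004 F [-0.2 -0.9 -0.4]
shift cm [ 2.05 -0.12  0.12] | 2.05 rot [ 0.008  0.003 -0.005] world d [-0.0007 -0.0015 -0.0205]
```

```bash
python3 -m creep '0 0.9 -0.1 0.1 0 0 0;0 0.6 0 0 0 0 0;0 0.4 0 0 0 0 0;0 0.3 0 0 0 0 0;0 0.2 0 0 0 0 0'
python3 -c "
from h import *
go([.5695,.0137,.073],tgt(0,15.2))"
```

```text
time_s: 3.95
eef_pos: [0.5717, 0.0102, 0.0737]
eef_rot: [0.567, 0.427, 0.56, -0.427]
wrist_force: [-2.3, -1.6, 4.6]
opening: 0.005
t 3.95 p [0.5717 0.0102 0.0737] q [-0.19  0.36  1.74 -0.01  1.04 -0.46] op 0.005 F [-2.3 -1.6  4.6]
shift cm [ 0.07 -0.12 -0.4 ] | 0.42 rot [ 0.009  0.009 -0.006] world d [-0.0022  0.0035 -0.0007]
```

```bash
python3 -m creep '0 0.15 0 -0.2 0 0 0;0 0.1 0 0 0 0 0;0 0 0 0 0 0 0;0 0.05 0 0 0 0 0;0 0 0 0 0 0 0;0 0.05 0 0 0 0 0;0 0 0 0 0 0 0;0 0.05 0 0 0 0 0;0 0 0 0 0 0 0;0 0 0 0 0 0 0'
python3 -c "
from h import *
go([.5695,.0137,.073],tgt(0,15.2))
im,d=ctrl.camera('top');cv2.imwrite('pics/t2.png',im[170:280,100:320].repeat(3,0).repeat(3,1))
im,d=ctrl.camera('scene');cv2.imwrite('pics/s2.png',im[170:320,220:480].repeat(3,0).repeat(3,1))"
```

```text
time_s: 5.2
eef_pos: [0.5722, 0.009, 0.0715]
eef_rot: [0.568, 0.426, 0.559, -0.428]
wrist_force: [-2.1, -0.4, 5.5]
opening: 0.003
t 5.2 p [0.5722 0.009  0.0715] q [-0.19  0.36  1.74 -0.01  1.03 -0.45] op 0.003 F [-2.1 -0.4  5.5]
shift cm [-0.16 -0.13 -0.52] | 0.56 rot [ 0.008  0.013 -0.006] world d [-0.0027  0.0047  0.0015]
```

View pics/s2.png

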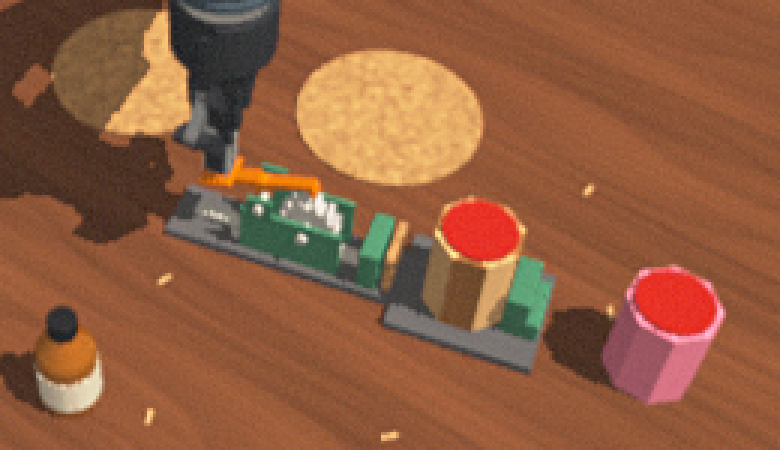

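View pics/t2.png

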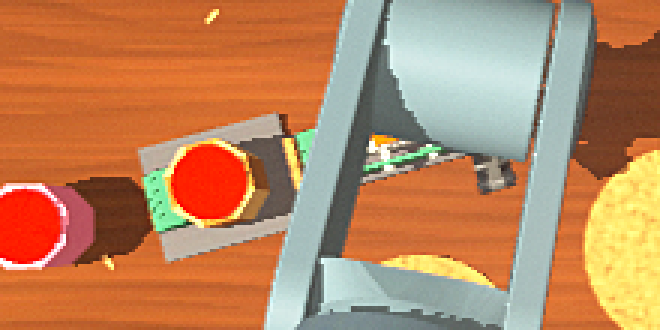

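```bash
python3 -c "
from h import *
im,d=ctrl.camera('top');P=cloud('top',d)
b=im.astype(int);O=np.array([.519,.2005,0])
c=np.stack([(P-O)@CX,(P-O)@CY,P[...,2]],-1)
m=(abs(c[...,0])<20)&(c[...,2]>.04)&(c[...,2]<.055)&(abs(c[...,1])<.1)
m=(abs(c[...,0])<.020)&(c[...,2]>.04)&(c[...,2]<.055)&(abs(c[...,1])<.1)
print(np.unique((c[m][:,1]*1000).round(),return_counts=True))
im,d=ctrl.camera('scene');P=cloud('scene',d)
c=np.stack([(P-O)@CX,(P-O)@CY,P[...,2]],-1)
m=(abs(c[...,0])<.018)&(c[...,2]>.04)&(c[...,2]<.055)&(c[...,1]<-.02)&(c[...,1]>-.1)
h=np.histogram(c[m][:,1]*1000,bins=np.arange(-100,-20,4));print(h)
"
```

```text
(array([-76., -75., -74., -73., -72., -71., -70., -69., -68., -67., -66.,
       -65., -64., -59., -58., -57., -56., -55., -54., -53., -30., -29.,
       -26., -24., -23., -22., -21.,  31.,  32.,  34.,  35.,  36.,  37.,
        38.,  39.,  40.,  41.,  42.,  43.,  44.,  45.,  46.,  47.,  48.,
        49.]), array([ 1,  1,  1,  2,  2,  2,  3,  2,  4,  4,  3,  3,  6, 11,  6,  7,  6,
       11,  7,  2,  3,  9,  3,  1,  1,  1,  1,  1,  2,  1,  2,  2,  2,  6,
        7,  8, 12,  8,  4,  9, 10,  6,  7,  5,  4]))
(array([ 9,  7,  0,  0,  1, 19, 21, 21, 28,  4, 26, 17,  0,  0,  0,  0,  0,
        3,  7]), array([-100,  -96,  -92,  -88,  -84,  -80,  -76,  -72,  -68,  -64,  -60,
        -56,  -52,  -48,  -44,  -40,  -36,  -32,  -28,  -24]))
```

```bash
python3 -m creep '0 -1 0 0 0 0 0;0 -4 0 0 0 0 0;1 -5 0 0 0 0 0;1 -2 0 0 0 0 0'
python3 -c "
from h import *
go([.519,.2005,.20],tgt(0,15.2))"
```

```text
time_s: 5.9
eef_pos: [0.5698, 0.0108, 0.1926]
eef_rot: [0.567, 0.425, 0.56, -0.429]
wrist_force: [-1.1, 0.4, -0.2]
opening: 0.416
t 5.9 p [0.5698 0.0108 0.1926] q [-0.18  0.2   1.66 -0.01  1.27 -0.45] op 0.416 F [-1.1  0.4 -0.2]
shift cm [ -0.95   0.23 -19.63] | 19.65 rot [ 0.008  0.011 -0.002] world d [-0.0508  0.1897  0.0074]
```

```bash
python3 -m creep '1 -0.3 0 -4.9 0 0 0;1 -0.3 0 -4.9 0 0 0;1 -0.3 0 -4.9 0 0 0;1 0 0.2 -4.9 0 0 0'
python3 -c "
from h import *
go([.519,.2005,.18],tgt(40,15.2),.024)"
```

```text
time_s: 6.4
eef_pos: [0.5214, 0.2018, 0.2039]
eef_rot: [0.568, 0.429, 0.556, -0.429]
wrist_force: [1.1, -0.5, 1.1]
opening: 0.999
t 6.4 p [0.5214 0.2018 0.2039] q [ 0.16  0.16  1.68 -0.01  1.28 -0.1 ] op 0.999 F [ 1.1 -0.5  1.1]
shift cm [ 4.24 -0.31  1.54] | 4.53 rot [-0.003 -0.684 -0.011] world d [ 0.0016 -0.0162 -0.0422]
```

```bash
python3 -m creep '1 0 0 0 0 -0.171 0;1 0 0 0 0 -0.171 0;1 0 0 0 0 -0.171 0;1 0 0 0 0 -0.171 0;1 0 0 0 0 0 0'
python3 -c "
from h import *
go([.519,.2005,.18],tgt(40,15.2),.024)
p,r,o=pose()
im,d=ctrl.camera('wrist');cv2.imwrite('pics/w3.png',im)
P=cloud('wrist',d,(o['eef_pos'],o['eef_rot']))
b=im.astype(int);m=(b[...,2]>180)&(b[...,1]<60)&(b[...,0]<60)&(P[...,2]>.06)&(P[...,1]<.27)
q=P[m].astype(np.float32);print(m.sum(),q.mean(0),cv2.minEnclosingCircle(q[:,:2].copy()))
im,d=ctrl.camera('scene');cv2.imwrite('pics/s3.png',im[70:320,180:530].repeat(2,0).repeat(2,1))"
```

```text
time_s: 7.02
eef_pos: [0.5214, 0.2063, 0.206]
eef_rot: [0.727, 0.257, 0.325, -0.547]
wrist_force: [0.4, -0.3, 0.5]
opening: 1.002
t 7.03 p [0.5214 0.2063 0.206 ] q [ 0.53  0.37  1.59 -0.7   1.43  0.46] op 1.002 F [ 0.4 -0.3  0.5]
shift cm [ 4.68 -0.49 -1.37] | 4.9 rot [-0.007  0.019 -0.019] world d [ 0.0016 -0.0207 -0.0444]
1 [0.5404277  0.2133792  0.08760823] ((0.5404276847839355, 0.21337920427322388), 9.999999747378752e-05)
```

View pics/w3.png

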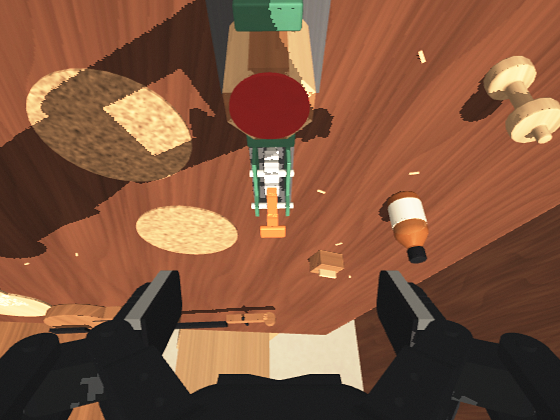

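View pics/s3.png

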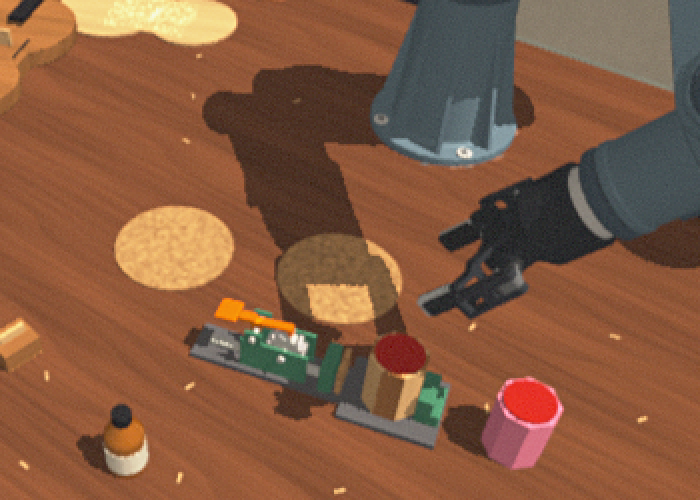

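```bash
python3 -c "
from h import *
p,r,o=pose()
im,d=ctrl.camera('wrist')
P=cloud('wrist',d,(o['eef_pos'],o['eef_rot']))
b=im.astype(int);m=(b[...,2]>60)&(b[...,1]<20)&(b[...,0]<25)&(P[...,2]>.06);m[:60]=0;m[145:]=0
q=P[m].astype(np.float32);print(m.sum(),q.mean(0),cv2.minEnclosingCircle(q[:,:2].copy()))
go([.519,.2005,.16],tgt(40,15.2),.024)
go([.519,.2005,.066],tgt(40,15.2),.024)
"
```

```text
2 [0.5358777  0.21912783 0.0872566 ] ((0.5358777046203613, 0.2191278338432312), 0.003845135448500514)
t 7.17 p [0.5234 0.2046 0.209 ] q [ 0.53  0.37  1.59 -0.7   1.43  0.46] op 1.003 F [ 0.3 -0.9  0.5]
shift cm [ 6.27 -0.7  -3.02] | 7.0 rot [-0.014  0.016 -0.02 ] world d [-0.0004 -0.019  -0.0673]
t 7.17 p [0.5234 0.2046 0.209 ] q [ 0.53  0.37  1.59 -0.7   1.43  0.46] op 1.003 F [ 0.3 -0.9  0.5]
shift cm [13.37 -0.93 -9.18] | 16.25 rot [-0.014  0.016 -0.02 ] world d [-0.0004 -0.019  -0.1613]
```

```bash
python3 -m creep '1 3.1 -0.35 -1.5 0 0.008 -0.01;1 3.1 -0.35 -1.5 -0.005 0.008 -0.01;1 0 0 0 0 0 0'
python3 -c "
from h import *
p,r,o=pose()
im,d=ctrl.camera('wrist');cv2.imwrite('pics/w4.png',im)
P=cloud('wrist',d,(o['eef_pos'],o['eef_rot']))
m=(P[...,2]>.08)&(P[...,2]<.094);m[260:]=0
q=P[m].astype(np.float32);print(m.sum(),q.mean(0),cv2.minEnclosingCircle(q[:,:2].copy()),im[100,270])
go([.519,.2005,.066],tgt(40,15.2),.024)
"
```

```text
time_s: 7.55
eef_pos: [0.5259, 0.1838, 0.1455]
eef_rot: [0.717, 0.266, 0.333, -0.552]
wrist_force: [1.1, -0.7, 0.9]
opening: 0.999
8643 [0.5155031  0.20746636 0.08757118] ((0.5174674391746521, 0.20017866790294647), 0.032832879573106766) [ 47  75 120]
t 7.6 p [0.5271 0.1845 0.1473] q [ 0.48  0.43  1.64 -0.7   1.32  0.5 ] op 0.998 F [ 0.1 -0.6  1. ]
shift cm [ 7.55 -0.54 -6.5 ] | 9.98 rot [-0.021 -0.008 -0.005] world d [-0.0041  0.0011 -0.0997]
```

View pics/w4.png

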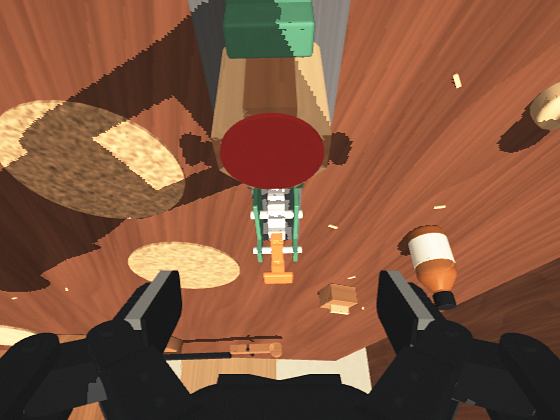

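```bash
python3 -m creep '1 1.9 -0.15 -1.63 -0.01 0 0;1 1.9 -0.15 -1.63 -0.01 0 0;1 1.9 -0.15 -1.63 0 0 0;1 1.7 -0.1 -1.5 0 0 0;1 0 0 0 0 0 0'
python3 -c "
from h import *
go([.518,.2003,.066],tgt(40,15.2),.024)
im,d=ctrl.camera('wrist');cv2.imwrite('pics/w5.png',im)
"
```

```text
time_s: 8.22
eef_pos: [0.524, 0.1869, 0.0469]
eef_rot: [0.721, 0.262, 0.338, -0.546]
wrist_force: [-0.5, 0.4, -0.3]
opening: 0.998
t 8.22 p [0.524  0.1869 0.0469] q [ 0.49  0.58  1.66 -0.73  1.18  0.61] op 0.998 F [-0.5  0.4 -0.3]
shift cm [ 0.   -0.23  0.12] | 0.26 rot [-0.003 -0.011 -0.01 ] world d [-0.0019 -0.0015  0.0007]
```

View pics/w5.png

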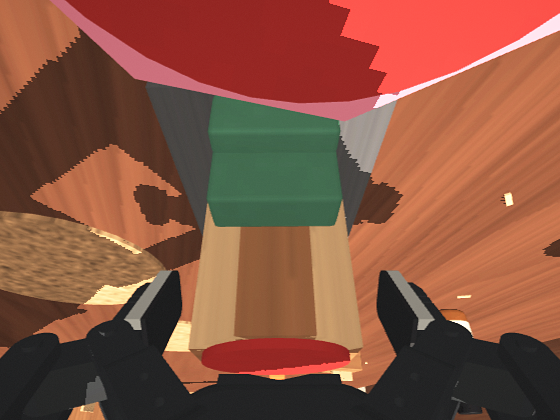

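```bash
python3 -m creep '1 0 -0.23 0.1 0 0 -0.01;0 0 0 0 0 0 0;0 0 0 0 0 0 0;0 0 0 0 0 0 0;0 0 0 0 0 0 0;0 0 0 0 0 0 0;0 0 0 0 0 0 0'
python3 -c "
from h import *
go([.518,.2003,.066],tgt(40,15.2),.024)
im,d=ctrl.camera('wrist');cv2.imwrite('pics/w6.png',im)
print(d[10:60,200:350].min(), d[10:60,200:350].max(),ctrl.calibration('wrist')['tool_from_camera'])
"
```

```text
time_s: 9.15
eef_pos: [0.5242, 0.187, 0.0514]
eef_rot: [0.718, 0.263, 0.338, -0.548]
wrist_force: [-0.0, -0.5, -1.5]
opening: 0.694
t 9.15 p [0.5242 0.187  0.0514] q [ 0.49  0.58  1.65 -0.73  1.19  0.6 ] op 0.694 F [-0.  -0.5 -1.5]
shift cm [ 0.35 -0.26 -0.16] | 0.46 rot [-0.006 -0.012 -0.005] world d [-0.0022 -0.0016 -0.0037]
0.0 0.0 [[-1.54128433e-05 -2.94948464e-01  9.55513162e-01 -1.42896382e-01]
 [ 9.99999823e-01  5.63683999e-04  1.90128799e-04 -1.10607179e-03]
 [-5.94685678e-04  9.55512996e-01  2.94948403e-01 -7.43931757e-02]
 [ 0.00000000e+00  0.00000000e+00  0.00000000e+00  1.00000000e+00]]
```

View pics/w6.png

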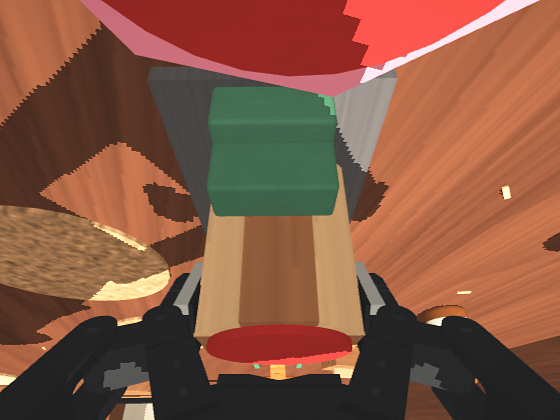

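```bash
python3 -m creep '0 -0.8 0 0.65 0 0 0;0 -1.5 0 1.25 0 0 0;0 -2.3 0 1.9 0 0 0;0 -3.1 0 2.6 0 0 0;0 -3.8 0 3.2 0 0 0;0 -3.8 0 3.2 0 0 0'
python3 -c "
from h import *
go([.518,.2003,.25],tgt(40,15.2),.024)
im,d=ctrl.camera('scene');cv2.imwrite('pics/s7.png',im[70:320,180:530].repeat(2,0).repeat(2,1))
"
```

```text
time_s: 9.95
eef_pos: [0.5214, 0.1835, 0.2587]
eef_rot: [0.718, 0.261, 0.339, -0.549]
wrist_force: [-0.2, 0.1, -1.6]
opening: 0.694
t 9.95 p [0.5214 0.1835 0.2587] q [ 0.48  0.28  1.58 -0.67  1.48  0.35] op 0.694 F [-0.2  0.1 -1.6]
shift cm [ 1.99  0.11 -1.85] | 2.72 rot [-0.003 -0.012 -0.   ] world d [ 0.0007  0.0019 -0.0271]
```

View pics/s7.png

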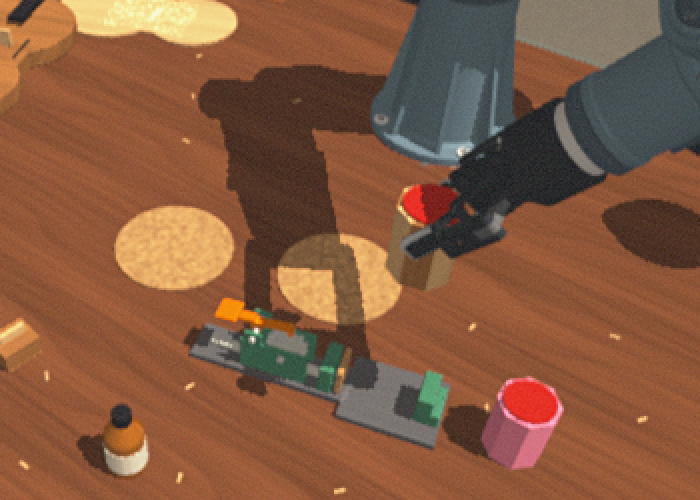

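```bash
python3 -m creep '0 0 0 0 0 0.171 0;0 0 0 0 0 0.171 0;0 0 0 0 0 0.171 0;0 0 0 0 0 0.171 0;0 0 0 0 0 0 0'
python3 -c "
from h import *
go([.473,-.151,.25],tgt(0,-17.6),.024)
"
```

```text
time_s: 10.62
eef_pos: [0.5249, 0.1858, 0.2783]
eef_rot: [0.564, 0.44, 0.561, -0.417]
wrist_force: [-0.6, 0.2, -2.7]
opening: 0.693
t 10.62 p [0.5249 0.1858 0.2783] q [ 0.12  0.08  1.62  0.02  1.41 -0.16] op 0.693 F [-0.6  0.2 -2.7]
shift cm [  4.33 -14.09  31.17] | 34.48 rot [ 0.576 -0.024 -0.024] world d [-0.0519 -0.3368 -0.0523]
```

```bash
python3 -m creep '0 0 -2 4.45 0 0 0;0 0 -2 4.45 0 0 0;0 0 -2 4.45 0 0 0;0 0 -2 4.45 0 0 0;0 0 -2 4.45 0 0 0;0 0 -2 4.45 0 0 0;0 1 -2 4.45 0 0 0;0 1 0 0 0.144 0 0;0 1 0 0 0.144 0 0;0 1 0 0 0.144 0 0'
python3 -c "
from h import *
go([.473,-.151,.2],tgt(-50,-17.6),.024)
"
```

```text
time_s: 11.88
eef_pos: [0.4707, -0.1579, 0.2371]
eef_rot: [0.465, 0.542, 0.451, -0.535]
wrist_force: [0.0, 0.3, -2.2]
opening: 0.695
t 11.88 p [ 0.4707 -0.1579  0.2371] q [-0.56 -0.02  1.81  0.    1.33 -0.41] op 0.695 F [ 0.   0.3 -2.2]
shift cm [ 5.24  0.28 -2.57] | 5.84 rot [0.146 0.876 0.044] world d [ 0.0079  0.0244 -0.0525]
```

```bash
python3 -m creep '0 0 0 0 0.146 0 0;0 0 0 0 0 0.175 0;0 0 0 0 0 0.175 0;0 0 0 0 0 0.175 0;0 0 0 0 0 0.175 0;0 0 0 0 0 0.175 0;0 0 0 0 0 0 0'
python3 -c "
from h import *
go([.473,-.151,.2],tgt(-50,-17.6),.024)
im,d=ctrl.camera('scene');cv2.imwrite('pics/s8.png',im[70:320,130:480].repeat(2,0).repeat(2,1))
P=cloud('scene',d);np.save('P8.npy',P)
"
```

```text
time_s: 12.75
eef_pos: [0.4693, -0.1504, 0.2379]
eef_rot: [0.207, 0.756, 0.56, -0.27]
wrist_force: [-0.2, -0.6, -2.3]
opening: 0.692
t 12.75 p [ 0.4693 -0.1504  0.2379] q [-0.98  0.25  1.76  0.65  1.74 -0.79] op 0.692 F [-0.2 -0.6 -2.3]
shift cm [4.87 0.34 2.89] | 5.67 rot [ 0.019 -0.004  0.005] world d [ 0.0093  0.0169 -0.0533]
```

View pics/s8.png

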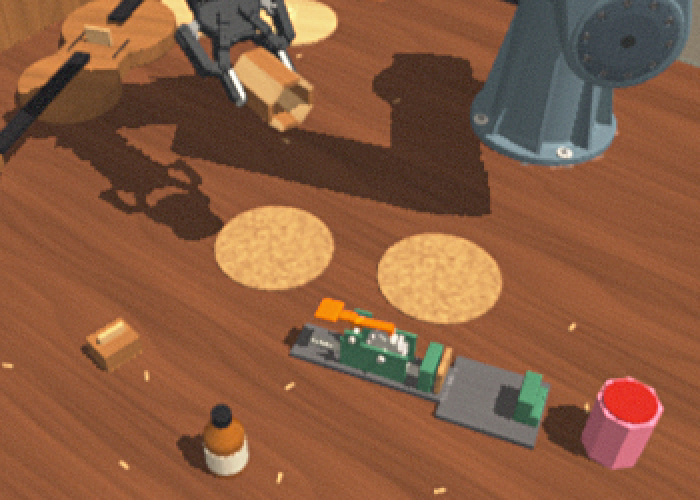

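```bash
cat >> h.py <<'E'
Rg=Ro.from_quat(np.roll([0.718,.263,.338,-.548],-1));Tg=np.array([.5242,.187,.0514])
PA=Rg.inv().apply([0,0,1]); PM=Rg.inv().apply(np.array([.518,.2003,.008])-Tg); PM[1]=0
def potnow(zc=.04):
    p,r,o=pose();a=r.apply(PA);c=p+r.apply(PM+zc*PA)
    print("pot axis",a.round(3),"elev deg",np.degrees(np.arcsin(a[2])).round(2),"pt",c.round(4))
    return a,c,r
E
python3 -c "
from h import *
print(PA,PM)
a,c,r=potnow()
h=a.copy();h[2]=0;h/=np.linalg.norm(h)
rv=np.cross(a,h)  # world rot to level
print('level rot tool',r.inv().apply(rv).round(3), 'tool y',r.apply([0,1,0]).round(3))
t=np.array([.473,-.151,.033]);print('shift tool cm',(r.inv().apply(t-c)*100).round(2),'world',(t-c).round(4))
print('down in tool',r.inv().apply([0,0,-1]).round(3))
"
```

```text
[-0.77420362  0.00722548  0.63289537] [ 0.02443702  0.         -0.03864823]
pot axis [-0.28  -0.96   0.012] elev deg 0.69 pt [ 0.471  -0.1468  0.2535]
level rot tool [0.    0.012 0.   ] tool y [ 0.958 -0.286  0.014]
shift tool cm [1.389e+01 1.000e-02 1.713e+01] world [ 0.002  -0.0042 -0.2205]
down in tool [ 0.642 -0.014  0.767]
```

```bash
python3 -m creep '0 3.0 0 3.6 0.011 0.012 -0.009;0 3.0 0 3.6 0 0 0;0 3.0 0 3.6 0 0 0;0 2.1 0 2.5 0 0 0;0 0 0 0 0 0 0'
cat > lev.py <<'E'
from h import *
import sys
t=np.array([float(x) for x in sys.argv[1:4]])
a,c,r=potnow()
h=a.copy();h[2]=0;h/=np.linalg.norm(h)
y=r.apply([0,1,0]);yh=y.copy();yh[2]=0;yh/=np.linalg.norm(yh)
w=np.cross(a,h)+np.dot(np.cross(y,yh),a)*a
p,_,o=pose()
print('rot tool',r.inv().apply(w).round(3),'ty',y.round(3),'shift cm',(r.inv().apply(t-c)*100).round(2),'world',(t-c).round(4),'F',o['wrist_force'].round(1),'t',o['time_s'],'op',o['opening'].round(3),'q',o['q'].round(2))
E
python3 lev.py .473 -.151 .033
```

```text
time_s: 13.42
eef_pos: [0.4746, -0.1493, 0.0666]
eef_rot: [0.214, 0.747, 0.566, -0.277]
wrist_force: [0.2, 0.8, -2.0]
opening: 0.694
pot axis [-0.261 -0.965  0.031] elev deg 1.76 pt [ 0.4758 -0.1457  0.0809]Traceback (most recent call last):
  File "lev.py", line 9, in <module>
    print('rot tool',r.inv().apply(w).round(3),'ty',y.round(3),'shift cm',(r.inv().apply(t-c)*100).round(2),'world',(t-c).round(4),'F',o['wrist_force'].round(1),'t',o['time_s'],'op',o['opening'].round(3),'q',o['q'].round(2))
                                                                                                                                                                                      ^^^^^^^^^^^^^^^^^^
AttributeError: 'float' object has no attribute 'round'
```

```bash
sed -i "s/o\['opening'\].round(3)/round(o['opening'],3)/" lev.py; python3 -m creep '0 0 0 0 0 0 0'; python3 lev.py .473 -.151 .033
```

```text
time_s: 13.55
eef_pos: [0.4756, -0.1494, 0.0683]
eef_rot: [0.216, 0.746, 0.566, -0.278]
wrist_force: [0.5, -0.5, -1.9]
opening: 0.692
pot axis [-0.259 -0.965  0.034] elev deg 1.94 pt [ 0.4768 -0.1457  0.0826]
rot tool [ 0.007  0.034 -0.005] ty [ 0.964 -0.266  0.009] shift cm [ 2.81 -0.26  4.14] world [-0.0038 -0.0053 -0.0496] F [ 0.5 -0.5 -1.9] t 13.55 op 0.692 q [-0.96  0.54  1.77  0.63  1.48 -0.97]
```

```bash
python3 -m creep '0 1.1 -0.1 1.6 0.006 0.034 -0.004;0 1.1 -0.1 1.6 0 0 0;0 0 0 0 0 0 0'; python3 lev.py .473 -.151 .033
```

```text
time_s: 13.92
eef_pos: [0.4755, -0.1549, 0.0333]
eef_rot: [0.21, 0.748, 0.57, -0.268]
wrist_force: [-0.0, 0.9, -2.3]
opening: 0.693
pot axis [-0.256 -0.967  0.008] elev deg 0.47 pt [ 0.4766 -0.1516  0.0477]
rot tool [ 0.007  0.008 -0.006] ty [ 0.965 -0.263  0.009] shift cm [ 0.91 -0.37  1.16] world [-0.0036  0.0006 -0.0147] F [-0.   0.9 -2.3] t 13.925 op 0.693 q [-0.97  0.63  1.74  0.63  1.45 -1.02]
```

```bash
python3 -m creep '0 0.5 -0.2 0.6 0.006 0.008 -0.005;0 0.2 -0.1 0.25 0 0 0;0 0 0 0 0 0 0'; python3 lev.py .473 -.151 .033
python3 -c "
from h import *
im,d=ctrl.camera('scene');cv2.imwrite('pics/s9.png',im[100:280,180:440].repeat(3,0).repeat(3,1))"
```

```text
time_s: 14.3
eef_pos: [0.4732, -0.1548, 0.0231]
eef_rot: [0.205, 0.748, 0.571, -0.267]
wrist_force: [-1.3, 0.7, -1.8]
opening: 0.696
pot axis [-0.256 -0.967  0.002] elev deg 0.1 pt [ 0.4743 -0.1516  0.0376]
rot tool [ 0.002  0.002 -0.002] ty [ 0.965 -0.263  0.003] shift cm [ 0.31 -0.14  0.34] world [-0.0013  0.0006 -0.0046] F [-1.3  0.7 -1.8] t 14.3 op 0.696 q [-0.98  0.65  1.74  0.63  1.45 -1.03]
```

View pics/s9.png

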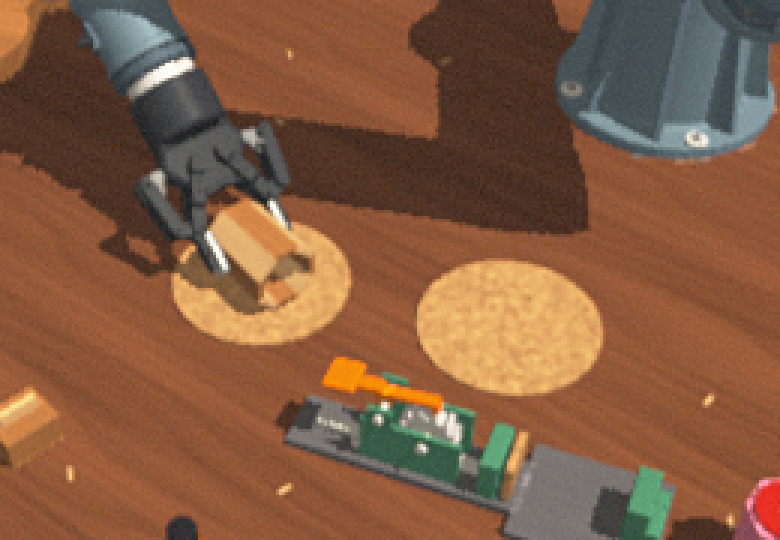

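```bash
python3 -m creep '0 0.12 -0.05 0.15 0 0 0;0 0.1 0 0.12 0 0 0;0 0.06 0 0.08 0 0 0;0 0 0 0 0 0 0'; python3 lev.py .473 -.151 .033
```

```text
time_s: 14.85
eef_pos: [0.4729, -0.155, 0.0189]
eef_rot: [0.206, 0.749, 0.571, -0.267]
wrist_force: [-1.1, -0.1, -0.4]
opening: 0.696
pot axis [-0.256 -0.967  0.002] elev deg 0.12 pt [ 0.474  -0.1518  0.0333]
rot tool [ 0.002  0.002 -0.002] ty [ 0.965 -0.263  0.003] shift cm [ 0.06 -0.12 -0.01] world [-0.001   0.0008 -0.0003] F [-1.1 -0.1 -0.4] t 14.85 op 0.696 q [-0.98  0.66  1.74  0.63  1.44 -1.03]
```

Force on the wrist is easing (−1.9 → −0.4 N), so contact is starting; a hair more, then release.

```bash
python3 -m creep '0 0.07 0 0.09 0 0 0;0 0.05 0 0.06 0 0 0;0 0 0 0 0 0 0'; python3 lev.py .473 -.151 .033
```

```text
time_s: 15.22
eef_pos: [0.4728, -0.155, 0.0189]
eef_rot: [0.205, 0.749, 0.572, -0.266]
wrist_force: [0.6, -0.1, -2.2]
opening: 0.699
pot axis [-0.255 -0.967 -0.001] elev deg -0.05 pt [ 0.474  -0.1518  0.0334]
rot tool [ 0.003 -0.001 -0.002] ty [ 0.965 -0.262  0.003] shift cm [ 0.06 -0.11 -0.  ] world [-0.001   0.0008 -0.0004] F [ 0.6 -0.1 -2.2] t 15.225 op 0.699 q [-0.98  0.66  1.74  0.63  1.44 -1.03]
```

```bash
python3 -m creep '0 0.1 0 0.13 0 0 0;0 0.1 0 0.13 0 0 0'; python3 lev.py .473 -.151 .033
```

```text
time_s: 15.48
eef_pos: [0.4729, -0.155, 0.0189]
eef_rot: [0.204, 0.749, 0.573, -0.263]
wrist_force: [-5.9, -1.7, 14.0]
opening: 0.696
pot axis [-0.253 -0.967 -0.006] elev deg -0.34 pt [ 0.474  -0.1519  0.0334]
rot tool [ 0.003 -0.006 -0.002] ty [ 0.966 -0.26   0.004] shift cm [ 0.07 -0.11 -0.01] world [-0.001   0.0009 -0.0004] F [-5.9 -1.7 14. ] t 15.475 op 0.696 q [-0.98  0.67  1.73  0.64  1.45 -1.04]
```

```bash
python3 -m creep '0 0 0 0 0 0 0;0 0 0 0 0 0 0;0.75 0 0 0 0 0 0;0.85 0 0 0 0 0 0;1 0 0 0 0 0 0;1 0 0 0 0 0 0;1 0 0 0 0 0 0;1 -2 0 0 0 0 0;1 -4 0 0 0 0 0;1 -5 0 0 0 0 0'
python3 -c "
from h import *
go([.473,-.151,.2],tgt(40,-15),.024)
im,d=ctrl.camera('scene');cv2.imwrite('pics/s10.png',im[100:280,180:440].repeat(3,0).repeat(3,1))"
```

```text
time_s: 16.73
eef_pos: [0.4486, -0.2374, 0.0892]
eef_rot: [0.202, 0.748, 0.575, -0.263]
wrist_force: [0.4, -0.0, -0.4]
opening: 1.003
t 16.73 p [ 0.4486 -0.2374  0.0892] q [-1.09  0.61  1.63  0.56  1.64 -1.01] op 1.003 F [ 0.4 -0.  -0.4]
shift cm [  0.03   0.12 -11.86] | 11.86 rot [ 2.000e-03 -1.593e+00  1.000e-03] world d [0.0204 0.0715 0.0924]
```

View pics/s10.png

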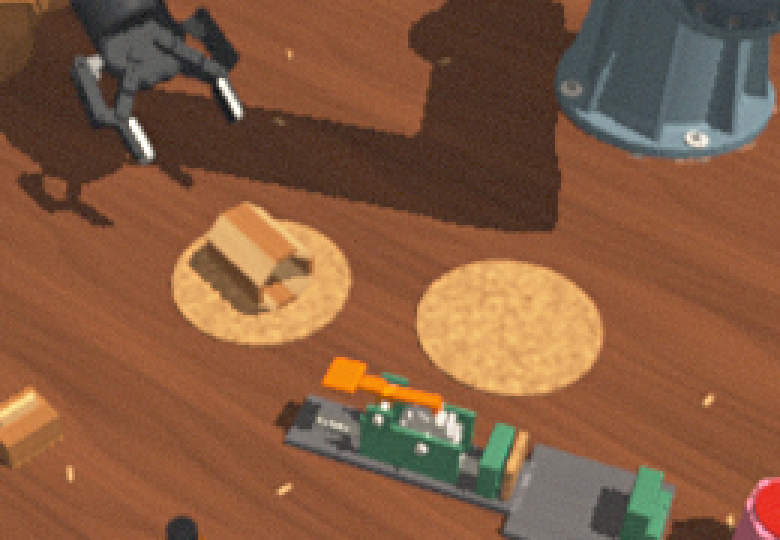

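```bash
python3 -m creep '1 -3 0 -4 0 0 0;1 -3 0 -4 0 0 0;1 -3 0 -4 0 -0.1 0;1 0 0 0 0 -0.18 0;1 0 0 0 0 -0.18 0;1 0 0 0 0 -0.18 0;1 0 0 0 0 -0.18 0;1 0 0 0 0 -0.18 0'
python3 -c "
from h import *
go([.473,-.151,.2],tgt(0,-15),.024)
p,r,o=pose()
im,d=ctrl.camera('wrist');cv2.imwrite('pics/w11.png',im)
im,d=ctrl.camera('top');cv2.imwrite('pics/t11.png',im);np.savez('t11.npz',im=im,d=d)"
```

```text
time_s: 17.77
eef_pos: [0.4479, -0.2528, 0.2594]
eef_rot: [-0.461, -0.526, -0.386, 0.602]
wrist_force: [-0.3, -0.6, -0.6]
opening: 1.001
t 17.77 p [ 0.4479 -0.2528  0.2594] q [-0.66 -0.01  1.77 -0.14  1.32 -0.35] op 1.001 F [-0.3 -0.6 -0.6]
shift cm [  6.68  -0.59 -11.6 ] | 13.4 rot [-0.021  0.15  -0.02 ] world d [ 0.0251  0.1018 -0.0834]
```

View pics/w11.png

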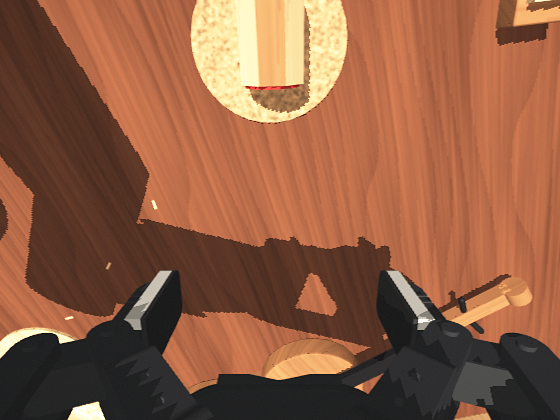

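View pics/t11.png

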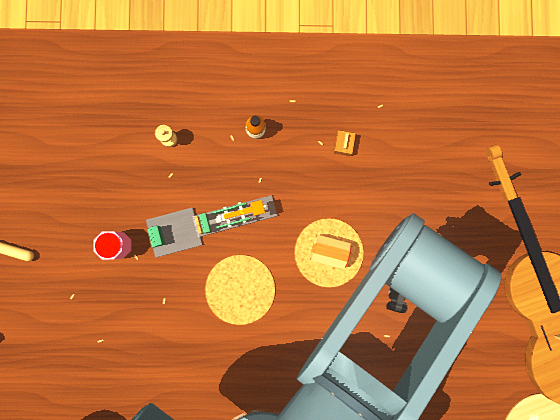

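```bash
python3 -c "
from h import *
z=np.load('t11.npz');im,d=z['im'],z['d'];P=cloud('top',d)
w=P[205:295,285:372];m=(w[...,2]>.015)&(w[...,2]<.075)&(w[...,1]>-.215)&(w[...,1]<-.08);q=w[m];print(m.sum(),q.mean(0),q[:,2].max(),cv2.minAreaRect((q[:,:2]*1000).astype(np.float32)))
m=(w[...,2]>.058)&(w[...,2]<.07)&(w[...,1]>-.215);q=w[m];print(m.sum(),q.mean(0),cv2.minAreaRect((q[:,:2]*1000).astype(np.float32)))
m=(abs(w[...,2]-.003)<.003)&(im[205:295,285:372,1]>140)
q=w[m];print('mat',cv2.minEnclosingCircle((q[:,:2]*1000).astype(np.float32)))
"
```

```text
965 [ 0.47413356 -0.15075832  0.05706998] 0.06827451868849792 ((474.1842956542969, -152.0082550048828), (80.08497619628906, 59.86670684814453), 75.5874252319336)
538 [ 0.47445589 -0.15149423  0.06219206] ((475.0594482421875, -151.9993133544922), (80.0047607421875, 41.393096923828125), 73.96570587158203)
mat ((472.29766845703125, -152.44224548339844), 80.5569076538086)
```

```bash
python3 -m creep '1 0 0 -4.5 -0.02 -0.14 -0.02;1 0.5 -0.2 -4.5 0 -0.14 0;1 1 -0.2 -2 0 -0.14 0;1 0 0 0 0 -0.13 0;1 0 0 0 0 0 0'
python3 -c "
from h import *
go([.4768,-.1422,.15],tgt(40,-15),.023)"
```

```text
time_s: 18.5
eef_pos: [0.4699, -0.1582, 0.2187]
eef_rot: [-0.544, -0.334, -0.255, 0.726]
wrist_force: [0.2, -0.3, -0.6]
opening: 0.997
t 18.5 p [ 0.4699 -0.1582  0.2187] q [-0.15  0.18  1.8  -0.72  1.35  0.36] op 0.997 F [ 0.2 -0.3 -0.6]
shift cm [ 6.42  0.3  -5.77] | 8.64 rot [-0.011  0.005  0.018] world d [ 0.0031  0.0017 -0.0863]
```

```bash
python3 -m creep '1 2.15 0.1 -1.9 -0.011 0.005 0.018;1 2.15 0.1 -1.9 0 0 0;1 2.15 0.1 -1.9 0 0 0;1 0 0 0 0 0 0'
python3 -c "
from h import *
go([.4768,-.1422,.036],tgt(40,-15),.023)
im,d=ctrl.camera('wrist');cv2.imwrite('pics/w12.png',im)"
```

```text
time_s: 19.0
eef_pos: [0.4738, -0.162, 0.1334]
eef_rot: [-0.545, -0.342, -0.259, 0.72]
wrist_force: [-0.5, 0.1, 0.7]
opening: 1.0
t 19.0 p [ 0.4738 -0.162   0.1334] q [-0.16  0.3   1.84 -0.74  1.2   0.46] op 1.0 F [-0.5  0.1  0.7]
shift cm [ 8.59 -0.23 -7.66] | 11.51 rot [-0.011 -0.014  0.009] world d [-0.0008  0.0056 -0.115 ]
```

View pics/w12.png

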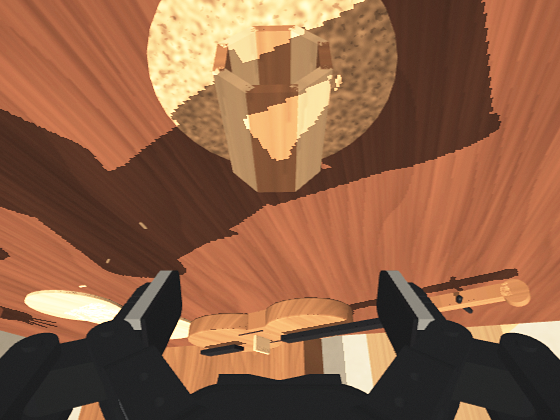

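```bash
python3 -m creep '1 2.1 -0.05 -1.9 -0.01 -0.014 0.009;1 2.1 -0.05 -1.9 0 0 0;1 2.1 -0.05 -1.9 0 0 0;1 1.3 0 -1.1 0 0 0;1 0 0 0 0 0 0'
python3 -c "
from h import *
go([.4768,-.1422,.036],tgt(40,-15),.023)
im,d=ctrl.camera('wrist');cv2.imwrite('pics/w13.png',im)"
```

```text
time_s: 19.68
eef_pos: [0.4821, -0.1639, 0.0407]
eef_rot: [-0.551, -0.343, -0.25, 0.718]
wrist_force: [-0.2, 0.2, -0.1]
opening: 1.0
t 19.68 p [ 0.4821 -0.1639  0.0407] q [-0.16  0.49  1.84 -0.82  1.06  0.62] op 1.0 F [-0.2  0.2 -0.1]
shift cm [ 1.39 -1.12 -1.78] | 2.52 rot [-0.018 -0.004 -0.009] world d [-0.0091  0.0075 -0.0223]
```

View pics/w13.png

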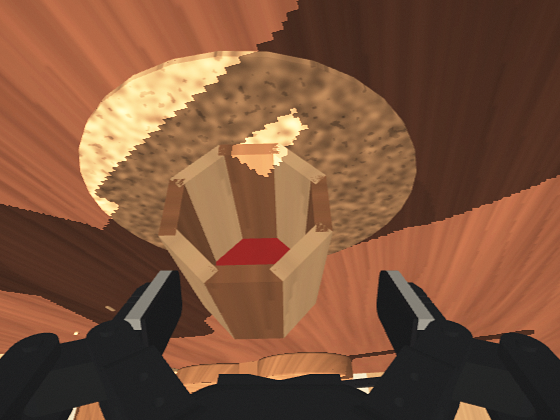

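```bash
python3 -m creep '1 0 -0.9 -0.3 -0.018 0 -0.009;1 0 -0.2 -0.3 0 0 0;1 0 0 0 0 0 0'
python3 -c "
from h import *
go([.4768,-.1422,.036],tgt(40,-15),.023)"
```

```text
time_s: 20.1
eef_pos: [0.4744, -0.1565, 0.04]
eef_rot: [-0.552, -0.338, -0.257, 0.718]
wrist_force: [0.6, 0.2, 0.1]
opening: 1.001
t 20.1 p [ 0.4744 -0.1565  0.04  ] q [-0.15  0.48  1.86 -0.81  1.07  0.62] op 1.001 F [0.6 0.2 0.1]
shift cm [ 1.68 -0.15 -1.35] | 2.16 rot [-0.002 -0.004 -0.004] world d [-0.0014  0.     -0.0216]
```

```bash
python3 -m creep '1 0.8 -0.15 -0.65 0 0 0;1 0.8 -0.15 -0.65 0 0 0;1 0 0 0 0 0 0'
python3 -c "
from h import *
go([.4768,-.1422,.036],tgt(40,-15),.023)
im,d=ctrl.camera('wrist');cv2.imwrite('pics/w14.png',im)"
```

```text
time_s: 20.48
eef_pos: [0.4713, -0.1557, 0.0179]
eef_rot: [-0.552, -0.338, -0.257, 0.718]
wrist_force: [-0.7, 0.0, 0.5]
opening: 0.999
t 20.48 p [ 0.4713 -0.1557  0.0179] q [-0.15  0.52  1.86 -0.83  1.04  0.65] op 0.999 F [-0.7  0.   0.5]
shift cm [-0.02  0.18  0.05] | 0.19 rot [-0.002 -0.004 -0.004] world d [ 0.0017 -0.0007  0.0005]
```

View pics/w14.png

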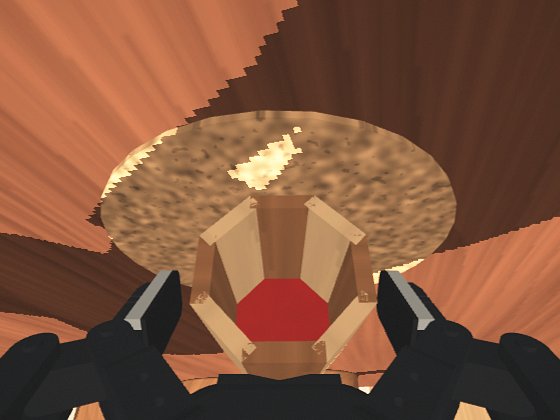

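Centred. Close.

```bash
python3 -m creep '0 0 0 0 0 0 0;0 0 0 0 0 0 0;0 0 0 0 0 0 0;0 0 0 0 0 0 0;0 0 0 0 0 0 0;0 0 0 0 0 0 0'
python3 -c "
from h import *
go([.4768,-.1422,.036],tgt(40,-15),.023)
p,r,o=pose();print(o['eef_rot'],p)"
```

```text
time_s: 21.28
eef_pos: [0.4722, -0.1558, 0.0186]
eef_rot: [-0.552, -0.338, -0.257, 0.717]
wrist_force: [0.0, 0.4, -1.3]
opening: 0.693
t 21.27 p [ 0.4722 -0.1558  0.0186] q [-0.15  0.52  1.86 -0.83  1.04  0.65] op 0.693 F [ 0.   0.4 -1.3]
shift cm [0.04 0.09 0.02] | 0.1 rot [-0.003 -0.005 -0.005] world d [ 0.0007 -0.0006 -0.0002]
[-0.55248869 -0.33845673 -0.25651699  0.71721846] [ 0.47224144 -0.15583907  0.01857681]
```

```bash
cat >> h.py <<'E'
Rg=Ro.from_quat([-0.33845673,-0.25651699,0.71721846,-0.55248869]);Tg=np.array([.4722,-.1558,.0186])
_a=np.array([-np.cos(np.radians(75)),-np.sin(np.radians(75)),0])
PA=Rg.inv().apply(_a); PM=Rg.inv().apply(np.array([.4743,-.152,.033])-.04*_a-Tg); PM[1]=0
E
python3 -m creep '0 -0.8 0 0.65 0 0 0;0 -1.5 0 1.25 0 0 0;0 -2.3 0 1.9 0 0 0;0 -3.1 0 2.6 0 0 0;0 -3.8 0 3.2 0 0 0;0 -3 0 2.5 0 0 0'
python3 -c "
from h import *
print(PA,PM)
potnow(.08);go([.472,-.152,.2],tgt(-50,-15),.023)"
```

```text
time_s: 22.02
eef_pos: [0.4681, -0.1552, 0.2119]
eef_rot: [-0.551, -0.336, -0.26, 0.718]
wrist_force: [0.4, 0.4, -1.4]
opening: 0.694
[ 0.63929915 -0.00093555  0.76895755] [-0.03933327  0.         -0.02479619]
pot axis [-0.259 -0.966 -0.001] elev deg -0.05 pt [ 0.4588 -0.1898  0.2262]
t 22.02 p [ 0.4681 -0.1552  0.2119] q [-0.15  0.17  1.82 -0.71  1.32  0.36] op 0.694 F [ 0.4  0.4 -1.4]
shift cm [ 0.66  0.3  -3.38] | 3.45 rot [0.    1.565 0.003] world d [ 0.0084  0.0203 -0.0267]
```

```bash
python3 -m creep '0 0 0 0 0 0.174 0;0 0 0 0 0 0.174 0;0 0 0 0 0 0.174 0;0 0 0 0 0 0.174 0;0 0 0 0 0 0.174 0;0 0 0 0 0 0.174 0;0 0 0 0 0 0.174 0;0 0 0 0 0 0.174 0;0 0 0 0 0 0.174 0;0 0 0 0 0 0 0'
cat > up.py <<'E'
from h import *
import sys
t=np.array([float(x) for x in sys.argv[1:4]])
a,c,r=potnow(.08)
w=np.cross(a,[0,0,-1.]);p,_,o=pose()
print('rot tool',r.inv().apply(w).round(3),'shift cm',(r.inv().apply(t-c)*100).round(2),'world',(t-c).round(4),'F',o['wrist_force'].round(1),'t',o['time_s'],'op',round(o['opening'],3),'down',r.inv().apply([0,0,-1]).round(3),'q',o['q'].round(2))
E
python3 up.py .4725 -.152 .003
python3 -c "
from h import *
im,d=ctrl.camera('scene');cv2.imwrite('pics/s15.png',im[60:280,160:440].repeat(3,0)[:600].repeat(2,1))"
```

```text
time_s: 23.28
eef_pos: [0.4697, -0.1554, 0.2254]
eef_rot: [0.206, 0.75, 0.578, -0.248]
wrist_force: [0.1, 0.9, -2.7]
opening: 0.695
pot axis [ 0.03   0.031 -0.999] elev deg -87.51 pt [ 0.4672 -0.1682  0.1891]
rot tool [ 0.016 -0.038 -0.014] shift cm [12.69 -0.31 13.71] world [ 0.0053  0.0162 -0.1861] F [ 0.1  0.9 -2.7] t 23.275 op 0.695 down [ 0.61  -0.022  0.792] q [-0.99  0.31  1.73  0.65  1.76 -0.85]
```

View pics/s15.png

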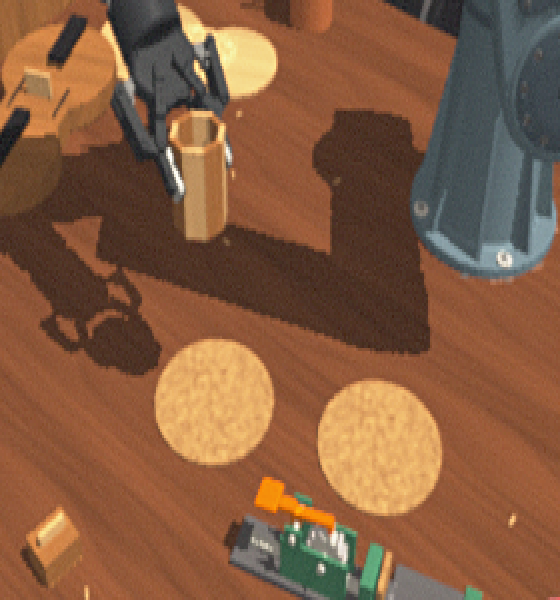

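Mouth-up now. Lower towards the mat, levelling as I go.

```bash
python3 -m creep '0 3 0 3.3 0.016 -0.038 -0.014;0 3 0 3.3 0 0 0;0 2.5 0 2.8 0 0 0;0 0 0 0 0 0 0'
python3 up.py .4725 -.152 .003
```

```text
time_s: 23.82
eef_pos: [0.4765, -0.1505, 0.1028]
eef_rot: [0.223, 0.738, 0.576, -0.273]
wrist_force: [0.0, 0.1, -0.8]
opening: 0.688
pot axis [ 0.007 -0.029 -1.   ] elev deg -88.28 pt [ 0.4733 -0.1655  0.0674]
rot tool [ 0.011  0.027 -0.009] shift cm [ 5.21 -0.49  3.98] world [-0.0008  0.0135 -0.0644] F [ 0.   0.1 -0.8] t 23.825 op 0.688 down [ 0.66  -0.015  0.751] q [-0.95  0.49  1.76  0.61  1.54 -0.95]
```

```bash
python3 -m creep '0 2 -0.2 1.6 0.01 0.027 -0.009;0 1.3 -0.2 1 0 0 0;0 0 0 0 0 0 0;0 0 0 0 0 0 0'
python3 up.py .4725 -.152 .003
```

```text
time_s: 24.32
eef_pos: [0.479, -0.1441, 0.0683]
eef_rot: [0.219, 0.738, 0.58, -0.267]
wrist_force: [0.1, -1.1, -1.1]
opening: 0.694
pot axis [ 0.009 -0.014 -1.   ] elev deg -89.06 pt [ 0.4759 -0.1586  0.0327]
rot tool [ 0.009  0.011 -0.008] shift cm [ 2.35 -0.52  1.89] world [-0.0034  0.0066 -0.0297] F [ 0.1 -1.1 -1.1] t 24.325 op 0.694 down [ 0.648 -0.013  0.762] q [-0.94  0.56  1.75  0.62  1.5  -0.99]
```

```bash
python3 -m creep '0 1 -0.3 0.6 0.01 0.011 -0.008;0 0.6 -0.2 0.5 0 0 0;0 0 0 0 0 0 0;0 0 0 0 0 0 0'
python3 up.py .4725 -.152 .003
```

```text
time_s: 24.82
eef_pos: [0.4758, -0.1385, 0.0495]
eef_rot: [0.211, 0.738, 0.582, -0.267]
wrist_force: [0.4, 0.3, -1.9]
opening: 0.694
pot axis [-0.    -0.001 -1.   ] elev deg -89.92 pt [ 0.4724 -0.1525  0.0138]
rot tool [ 0.     0.001 -0.   ] shift cm [ 0.73 -0.    0.79] world [ 0.0001  0.0005 -0.0108] F [ 0.4  0.3 -1.9] t 24.825 op 0.694 down [ 0.64  -0.001  0.768] q [-0.94  0.59  1.76  0.63  1.47 -1.  ]
```

```bash
python3 -m creep '0 0.3 0 0.38 0 0 0;0 0.2 0 0.25 0 0 0;0 0 0 0 0 0 0'
python3 up.py .4725 -.152 .003
```

```text
time_s: 25.2
eef_pos: [0.4758, -0.1389, 0.041]
eef_rot: [0.211, 0.738, 0.582, -0.267]
wrist_force: [0.5, 0.7, -1.3]
opening: 0.692
pot axis [ 0.    -0.002 -1.   ] elev deg -89.91 pt [ 0.4724 -0.1529  0.0052]
rot tool [ 0.     0.002 -0.   ] shift cm [ 0.21 -0.01  0.11] world [ 0.0001  0.0009 -0.0022] F [ 0.5  0.7 -1.3] t 25.2 op 0.692 down [ 0.64  -0.001  0.768] q [-0.94  0.61  1.75  0.63  1.46 -1.01]
```

```bash
python3 -m creep '0 0.13 0 0.12 0 0 0;0 0.08 0 0.08 0 0 0;0 0 0 0 0 0 0'
python3 up.py .4725 -.152 .003
```

```text
time_s: 25.58
eef_pos: [0.4761, -0.1392, 0.0404]
eef_rot: [0.211, 0.738, 0.583, -0.266]
wrist_force: [-0.6, 0.4, -1.1]
opening: 0.692
pot axis [ 0.001  0.001 -1.   ] elev deg -89.92 pt [ 0.4727 -0.1531  0.0046]
rot tool [ 0.001 -0.001 -0.001] shift cm [ 0.18 -0.05  0.06] world [-0.0002  0.0011 -0.0016] F [-0.6  0.4 -1.1] t 25.575 op 0.692 down [ 0.639 -0.002  0.77 ] q [-0.94  0.61  1.75  0.63  1.46 -1.01]
```

```bash
python3 -m creep '0 0.13 0 0.15 0 0 0;0 0.13 0 0.15 0 0 0'
python3 up.py .4725 -.152 .003
```

```text
time_s: 25.82
eef_pos: [0.4762, -0.1392, 0.0403]
eef_rot: [0.21, 0.739, 0.584, -0.264]
wrist_force: [-6.8, -2.9, 17.1]
opening: 0.695
pot axis [ 0.003  0.006 -1.   ] elev deg -89.63 pt [ 0.473  -0.153   0.0044]
rot tool [ 0.001 -0.006 -0.001] shift cm [ 0.16 -0.07  0.06] world [-0.0005  0.001  -0.0014] F [-6.8 -2.9 17.1] t 25.825 op 0.695 down [ 0.634 -0.002  0.773] q [-0.95  0.62  1.75  0.63  1.47 -1.01]
```

Firm contact. Relax, release, and back out along the tool axis.

```bash
python3 -m creep '0 0 0 0 0 0 0;0 0 0 0 0 0 0;0.75 0 0 0 0 0 0;0.85 0 0 0 0 0 0;1 0 0 0 0 0 0;1 0 0 0 0 0 0;1 0 0 0 0 0 0'
python3 up.py .4725 -.152 .003
python3 -c "
from h import *
im,d=ctrl.camera('wrist');cv2.imwrite('pics/w16.png',im)"
```

```text
time_s: 26.7
eef_pos: [0.4765, -0.1391, 0.0402]
eef_rot: [0.21, 0.739, 0.584, -0.263]
wrist_force: [-0.7, 0.2, -0.2]
opening: 1.005
pot axis [ 0.003  0.006 -1.   ] elev deg -89.62 pt [ 0.4733 -0.1529  0.0043]
rot tool [ 0.001 -0.006 -0.001] shift cm [ 0.14 -0.09  0.06] world [-0.0008  0.0009 -0.0013] F [-0.7  0.2 -0.2] t 26.7 op 1.005 down [ 0.634 -0.003  0.773] q [-0.94  0.62  1.75  0.63  1.47 -1.01]
```

View pics/w16.png

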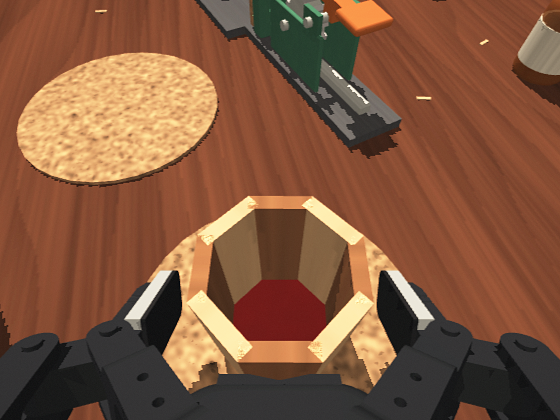

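```bash
python3 -m creep '1 -1.5 0 0 0 0 0;1 -3 0 0 0 0 0;1 -4.5 0 0 0 0 0;1 -4.5 0 0 0 0 0;1 -3 0 -3.5 0 0 0;1 -3 0 -3.5 0 0 0;1 0 0 0 0 0 0'
python3 -c "
from h import *
for n in ('scene','top'):
    im,d=ctrl.camera(n);cv2.imwrite(f'pics/{n}17.png',im)
    if n=='top':
        P=cloud(n,d);w=P[195:300,280:375]
        m=(w[...,2]>.06)&(w[...,2]<.1)&(w[...,1]>-.215)&(w[...,1]<-.09)&(w[...,0]>.4)&(w[...,0]<.54);q=w[m]
        print(m.sum(),q.mean(0),q[:,2].max(),np.median(q[:,2]),cv2.minAreaRect((q[:,:2]*1000).astype(np.float32)))
        for nm,r,zl,zh in [('varn',(244,110,272,142),.04,.1),('spool',(150,120,180,150),.06,.1),('bb',(326,127,361,159),.02,.05),('pink',(85,225,135,267),.07,.1)]:
            l,t,R,b=r;k=P[t:b,l:R].reshape(-1,3);k=k[(k[:,2]>zl)&(k[:,2]<zh)];print(nm,k.mean(0).round(4))
print(pose()[2])
"
```

```text
time_s: 27.62
eef_pos: [0.4491, -0.2507, 0.2273]
eef_rot: [0.211, 0.739, 0.582, -0.265]
wrist_force: [0.1, -0.3, -0.6]
opening: 0.999
303 [ 0.47391747 -0.15320126  0.07979792] 0.08859813564618219 0.08176811839227051 ((473.9260559082031, -153.04345703125), (60.30227279663086, 59.88779830932617), 75.88229370117188)
varn [0.7542 0.0187 0.0705]
spool [0.7349 0.2205 0.0693]
bb [ 0.7261 -0.1871  0.0303]
pink [0.4878 0.3333 0.079 ]
{'time_s': 27.725, 'q': array([-1.08528775,  0.42191767,  1.56700306,  0.55826498,  1.84862606,
       -0.89256176]), 'dq': array([ 0.00769738,  0.03466203,  0.03029607, -0.00014872, -0.01061799,
       -0.00261521]), 'joint_efforts': array([-1.23304934e-01, -5.18760252e+01, -3.01779091e+01,  2.30388947e+00,
        2.99981967e+00,  3.25533387e-02]), 'eef_pos': array([ 0.44822692, -0.24896248,  0.22393835]), 'eef_rot': array([ 0.20800753,  0.73908144,  0.58345288, -0.26471537]), 'wrist_force': array([ 0.20473969,  0.1602784 , -0.60593942]), 'torque': array([-0.38413773,  0.08291797, -0.0083754 ]), 'opening': 0.9959271308592024}
```

View pics/scene17.png

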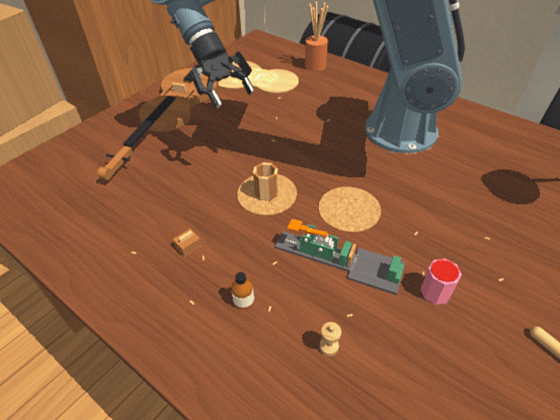

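View pics/top17.png

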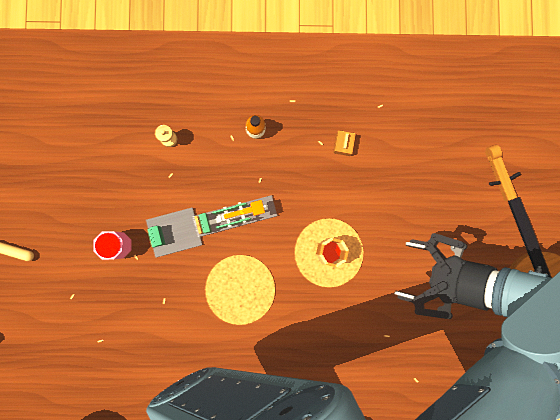

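Pot stands mouth-up at (0.474, −0.153) on the far mat (centre about (0.473, −0.152)), bystanders unmoved. Handing in.

```bash
python3 -m creep '1 0 0 0 0 0 0;1 0 0 0 0 0 0'; python3 -c "
from bench import ctrl
print(ctrl.hand_in())"
```

```text
time_s: 27.98
eef_pos: [0.4474, -0.248, 0.2219]
eef_rot: [0.206, 0.739, 0.584, -0.265]
wrist_force: [-0.8, -0.1, -0.6]
opening: 1.002
the job is handed in; nothing more can be done
None
```

The job is done and handed in at about 28 s: the pot stands mouth-up on the far cork mat, out of the clamp.

- **Clamp:** I pressed the orange pawl tail and held it for more than a second. The jaw then measured about 28 mm back, fully open, before I touched the pot.
- **Turning the pot:** I lifted it out and laid it on its side on the far mat. I then gripped it again near the mouth, turned it mouth-up and lowered it until it touched, before letting go. At each set-down I pressed down lightly to confirm contact, about 14 N the first time and 17 N the second.
- **Last checks:**
  - The top camera put the pot's centre about 1 to 2 mm from the mat's centre, with the whole pot on the mat.
  - The rim measured about 82 mm high at the median, up to 88 mm, consistent with the expected 83 mm.
  - The varnish bottle, spool, bridge block and pink pot were within 1 mm of their starting positions.
  - The gripper was well clear of everything, with no contact force.

No check failed. The arm drifted up to about 1 cm sideways on some moves, which I corrected before each grip and placement.

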